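# Roll the amber sample vial into the reader's cradle

## Task

Pick up the orange paddle by its yellow handle and, with its blade, gently roll the amber vial along its lane of the white rack until it drops into the blue cradle against the grey end block. Do not touch the amber vial with the gripper, and leave the green vial in the other lane where it is. Then stand the paddle upright on the bench again, off the rack, and let go.

Things in the scene. Friction and masses are not known exactly. Their poses are not given: they have to be found in the camera images.
- rack: fixed white rack, 165 mm (x) by 334 mm (y). Origin midway between its two lanes, at bench level; z up. Lanes run along y, centred at x = -40 and +40 mm, 75 mm wide; wall tops 23 mm up. Lane floor 9 mm up, y = -160 (open end) to +120 mm; then a 4 mm drop into the blue cradle, y = 120 to 154 mm, closed by a grey block 45 mm high. A vial rolled to +y drops in and stays, centre 19 mm up.
- amber_mid (a point): amber-brown vial to roll, lying across one of the rack's two lanes (which one varies), black cap: cylinder 28 mm in diameter, 72 mm long, about 60 g. The point is its centre; x is the cylinder's axis, y and z turn as it rolls. Rolls freely, stops within a few cm unpushed. Push slower than 0.15 m/s; 0.4 m/s is too fast.
- green_mid (a point): green vial to leave alone, lying across one of the rack's two lanes (which one varies), black cap: cylinder 28 mm in diameter, 72 mm long, about 60 g. The point is its centre; x is the cylinder's axis, y and z turn as it rolls. 
- paddle_grip (a point): paddle standing on the bench left or right of the rack, 115 mm tall, 150 g: orange blade block 50 mm (x) by 28 mm (y), 50 mm tall, under a yellow handle 24 by 24 mm, 50 to 115 mm above the foot. The point is on its upright axis, in the handle, 85 mm above the foot; z up. Either 50 mm wide face (looking along y) pushes. Grip across x or y.

How it is judged:
By the outcome, as a careful person would: the job done as asked, in the order asked, and still so for the second after the job is handed in, with the robot touching nothing.
It also fails if it takes over 61 s, if anything falls off the work surface, if the arm or the gripper's body presses on something with over 40 N, if the wrist force passes 120 N, or if a joint passes its speed limit or range.

## Robot

A 6-joint arm with a two-finger parallel gripper is mounted at the origin on the work surface. World frame = base frame: x ahead of the robot, y to its left, z up, the work surface at z = 0. Lengths are in mm, angles in degrees, forces in N, time in s.
With the tool pointing down it reaches from about 350 to 850 mm from the base axis. Payload 8.1 kg.
Tool frame: the origin (TCP) lies at the very end of the fingers, on their centre line; the grasp point (between the pads) lies r.tcp_to_grasp behind it (r.tcp_to_grasp is the distance from the TCP to the grasp point, in mm); z points along the fingers, y is the line along which they close (so a half turn about z gives the same grasp; the last joint's range is limited). The gripper opens to 85 mm and grips with 20 to 120 N. Pads are 22 mm wide; open, the fingers measure 114 mm over their backs; the gripper's body (76 mm by 85 mm) begins 54 mm behind the grasp point. The pads swing forward as they close: fully open they stand 13 mm farther back than shut.
Start: joints at [61.742, 7.471, 85.268, -0, 87.261, -4.893], TCP at [237.934, 550.811, 231.292] pointing down, gripper open.
Joint ranges: [-169.43, 169.43], [-51.17, 129.36], [1.28, 143.12], [-76.62, 256.62], [0, 156.53], [-152.29, 152.29]. Speed limits (degrees/s): [136.94, 136.94, 159.86, 180, 180, 180].

## Interface

Orientations are given as [roll, pitch, yaw] about the fixed x, y, z axes, in that order (R = Rz(yaw) Ry(pitch) Rx(roll)).
In Python, from bench import r gives the robot as it stands.
- The arm moves only by the shell command python3 -m handwheel 'ROWS' [OPENING] [FORCE]. ROWS is JSON, a list of rows, each a list of 4 numbers: the shift along the tool's x, y, z in m, then the turn about the tool's z in degrees. A call has 1 to 10 rows; each row shifts and turns the commanded pose from where the row before left it, along the tool's axes as they then stand; what a row does not reach is not made up. A row lasts 1/10 s, in which the tool goes at most 50 mm and 8.59 degrees, less where a joint would pass 70% of its speed; a pose out of reach is approached as far as the arm can. A call is refused whole if a number of a shift passes 0.05 or a number of a turn 8.59, either way. A call with a gripper value outside its range is refused whole. OPENING is the finger opening in m, from 0 to 0.0854, set as the call begins (- or left out, the last holds). The fingers move at their own pace and stop on an object; FORCE is the grip in N (left out, the last holds). Time passes only in rows, so rows that do not move let the fingers close. It gives the time, the measured TCP pose, the force, the opening and the grip force at its end, in the units of the state.
- r.sense(): the state, without advancing time (a new reading comes with each control period).
- r.snapshot(name): name is "scene" or "top" or "wrist"; returns the picture (420x560x3 uint8, red, green, blue); there is no depth.
- r.camera_params(name): a dict with "fx", "fy", "cx", "cy" (pixels), "R" (3x3) and "t" (3): a world point X has camera coordinates R X + t; the wrist camera has in their place "mount" (4x4, takes a point from camera to tool coordinates, whose origin is the TCP and whose axes are the flange's). Camera axes: x right, y down, z forward; pixel columns grow to the right and rows downward; lengths in mm; the calibration is good to about 2 mm. A picture is of the moment at which its call begins: read the wrist's pose just before it. camera_params takes no time and is no camera call.
- r.hand_in(): hands the job in; it is judged then, once.
The state is a dict: "time": time; "joint_pos": joint angles; "qd": joint speeds; "joint_efforts": joint torques, N m; "tool_pos": TCP position; "tcp_rot": TCP orientation; "ft_force": force on the tool from outside, world axes, zero at the start; "wrist_torque": the same for the moment, N m; "finger_gap": finger opening in mm; "grip_force": force on a finger pad.
Only numpy, scipy, OpenCV 4.12 (cv2) and the standard library are available. Lean on these libraries where they do the work, as an engineer would, in place of code of your own. Each camera call takes 0.05 s, during which the arm holds its last target. There are 200 camera calls.

## Working session

There is one attempt and no reset: what is moved stays moved. The work goes in short steps, Python scripts to look and compute and a shell command to move; the robot and the scene stay as the last step left them, time stands still between calls to the robot, and variables do not carry over. Pictures are saved under pics/ and viewed, at most 10 in all, crops included, and the job is handed in when it is done.

```bash
ls; mkdir -p pics; python3 - <<'E'
from bench import r
import cv2,numpy as np
for n in("scene","top"):
    im=r.snapshot(n); cv2.imwrite(f"pics/{n}0.png",im[:,:,::-1]); np.save(n,im)
a=cv2.imread("pics/scene0.png");b=cv2.imread("pics/top0.png")
cv2.imwrite("pics/both.png",cv2.resize(np.vstack([a,b]),None,fx=.71,fy=.71))
for n in("scene","top"):print(r.camera_params(n))
print(r.camera_params("wrist"),r.tcp_to_grasp,r.sense())
E
```

```text
pics
{'fx': 419.40700104399997, 'fy': 419.40700104399997, 'cx': 274.13167478455256, 'cy': 205.86780684631535, 'R': array([[-0.19575578,  0.98049877,  0.01737335],
       [ 0.77452626,  0.16545128, -0.61052022],
       [-0.60148877, -0.10605675, -0.7918101 ]]), 't': array([ 132.75678709, -374.06706707, 1492.53908745])}
{'fx': 431.1207695415524, 'fy': 431.1207695415524, 'cx': 276.18044775820874, 'cy': 215.9638121172307, 'R': array([[ 0.03092437, -0.99950734,  0.00536338],
       [-0.97468225, -0.03134426, -0.22138664],
       [ 0.22144569,  0.00161865, -0.97517136]]), 't': array([-28.10859436, 568.95839562, 987.77215707])}
{'fx': 341.3660590658952, 'fy': 341.3660590658952, 'cx': 275.1251105051417, 'cy': 213.86882527929075, 'mount': array([[ 2.23981602e-04, -9.66014935e-01, -2.58486161e-01,
         6.57466627e+01],
       [ 9.99999967e-01,  2.49434378e-04, -6.56736881e-05,
        -1.53440049e+00],
       [ 1.27917098e-04, -2.58486138e-01,  9.66014958e-01,
        -1.42214577e+02],
       [ 0.00000000e+00,  0.00000000e+00,  0.00000000e+00,
         1.00000000e+00]])} 18.700000000000003 {'time': 0.1, 'joint_pos': array([ 6.17398322e+01,  7.51194608e+00,  8.53247563e+01,  4.14183945e-04,
        8.72606121e+01, -4.89220558e+00]), 'qd': array([-0.02847905, -0.0470766 , -0.05850524,  0.01449138, -0.06129304,
        0.09210018]), 'joint_efforts': array([ 7.84273070e-04, -5.70954108e+01, -5.01940978e+01, -2.22705012e-04,
        8.20921850e-03,  5.91980182e-06]), 'tool_pos': array([237.71101141, 550.3554589 , 230.32072495]), 'tcp_rot': array([-1.79903075e+02, -8.71127734e-03,  1.56632010e+02]), 'ft_force': array([ 0.10877066, -1.06060306,  1.07711277]), 'wrist_torque': array([ 0.07381149,  0.00303758, -0.03426728]), 'grip_force': 0.0, 'finger_gap': 85.5288750862385}
```

View pics/top0.png

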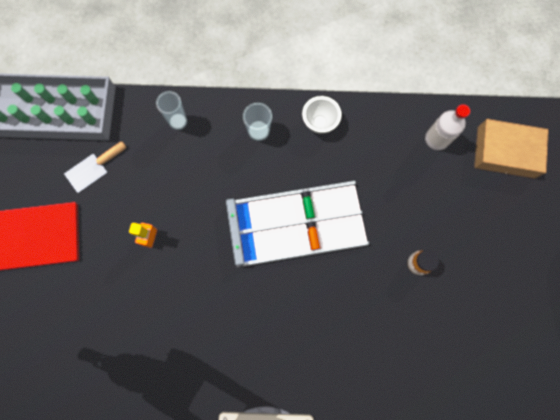

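View pics/scene0.png

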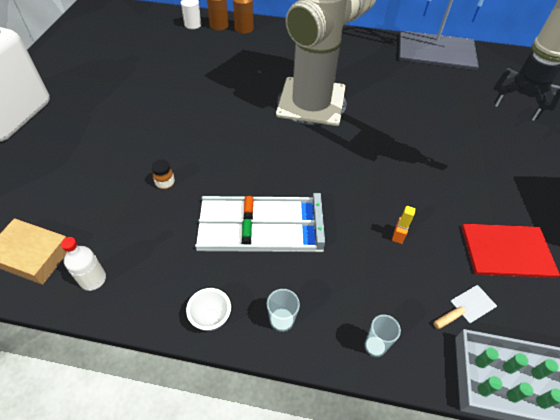

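The top view shows the rack around (300,225) with its cradle to the left (world +y). Amber is at (313,238) in the lane nearer the robot, green at (308,205), and the paddle at (143,233).

```bash
cat > h.py <<'E'
import numpy as np,cv2
from bench import r
from scipy.spatial.transform import Rotation as Ro
def ray(n,uv,pose=None):
    p=r.camera_params(n); d=np.array([(uv[0]-p['cx'])/p['fx'],(uv[1]-p['cy'])/p['fy'],1.])
    if n=='wrist':
        R=Ro.from_euler('xyz',pose['tcp_rot'],degrees=True).as_matrix(); M=p['mount']
        return pose['tool_pos']+R@M[:3,3], R@M[:3,:3]@d
    return -p['R'].T@p['t'], p['R'].T@d
def plane(n,uv,z,pose=None):
    o,d=ray(n,uv,pose); return o+d*(z-o[2])/d[2]
def tri(rays):
    A=0;b=0
    for o,d in rays:
        d=d/np.linalg.norm(d);P=np.eye(3)-np.outer(d,d);A=A+P;b=b+P@o
    X=np.linalg.solve(A,b)
    return X,[np.linalg.norm(np.cross(X-o,d/np.linalg.norm(d))) for o,d in rays]
RNG=dict(yellow=((22,150,120),(35,255,255)),orange=((3,170,60),(20,255,255)),green=((50,120,40),(75,255,255)),blue=((105,150,60),(125,255,255)),white=((0,0,150),(179,60,255)))
def blobs(im,c,box=None,amin=20):
    m=cv2.inRange(cv2.cvtColor(im,cv2.COLOR_RGB2HSV),*RNG[c])
    if box: k=np.zeros_like(m);x0,y0,x1,y1=box;k[y0:y1,x0:x1]=255;m&=k
    C=[c for c in cv2.findContours(m,cv2.RETR_EXTERNAL,cv2.CHAIN_APPROX_NONE)[0] if cv2.contourArea(c)>=amin]
    return sorted(C,key=cv2.contourArea,reverse=True)
E
python3 - <<'E'
from h import *
np.set_printoptions(precision=1,suppress=True)
box=dict(scene=(185,185,430,260),top=(120,175,375,275))
R={}
for n in box:
    im=np.load(n+'.npy')
    for c in RNG:
        for k in blobs(im,c,box[n],12)[:3]:
            q=cv2.minAreaRect(k); print(n,c,cv2.contourArea(k),np.array(q[0]),np.array(q[1]),q[2],k.mean((0)).ravel() if 0 else '')
            if c=='white': print(cv2.boxPoints(q))
for n in box:
  im=np.load(n+'.npy');x0,y0,x1,y1=box[n]
  cv2.imwrite(f'pics/c{n}.png',cv2.resize(im[y0:y1,x0:x1,::-1],None,fx=3,fy=3,interpolation=cv2.INTER_CUBIC))
a,b=cv2.imread('pics/cscene.png'),cv2.imread('pics/ctop.png');w=max(a.shape[1],b.shape[1])
cv2.imwrite('pics/crops.png',np.vstack([cv2.copyMakeBorder(i,0,0,0,w-i.shape[1],0) for i in(a,b)]))
print(cv2.imread('pics/crops.png').shape)
E
```

```text
scene yellow 197.0 [407.  216.3] [11.2 21.8] 23.198591232299805 
scene orange 159.0 [399.1 233.6] [13.  17.6] 24.443954467773438 
scene orange 113.0 [248. 204.] [16.  8.] 90.0 
scene green 138.5 [246.5 227.5] [19.  9.] 90.0 
scene blue 192.5 [309. 235.] [18. 12.] 90.0 
scene blue 162.5 [307.5 211. ] [16. 11.] 90.0 
scene white 5445.0 [259.5 222. ] [ 58. 129.] 90.0 
[[195. 193.]
 [324. 193.]
 [324. 251.]
 [195. 251.]]
top yellow 175.5 [138.  229.5] [18.7 12.3] 18.43494987487793 
top orange 177.5 [145.9 234.4] [18.1 22.4] 17.35402488708496 
top orange 147.5 [313.1 237.4] [22.4  8.1] 79.3803482055664 
top green 140.5 [308.  206.7] [21.8  7.6] 78.69007110595703 
top blue 265.0 [247.9 246.5] [26.4 11.4] 81.46923065185547 
top blue 242.5 [243.1 215.9] [25.2 11.1] 81.02737426757812 
top white 8466.0 [297.  222.9] [ 67.4 134.7] 81.46923065185547 
[[225.4 199.5]
 [358.6 179.6]
 [368.6 246.2]
 [235.4 266.2]]
(525, 765, 3)
```

View pics/crops.png

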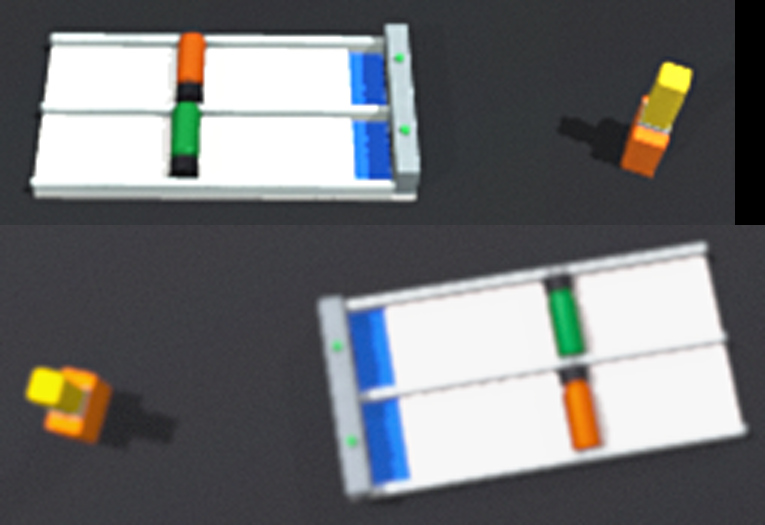

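The crop shows the handle top at composite (676,70) in the scene view and (45,386) in the top view. The rack's wall corners and the block's dots are also clear.

```bash
python3 - <<'E'
from h import *
np.set_printoptions(precision=1,suppress=True)
S=lambda x,y:(185+x/3,185+y/3)
T=lambda x,y:(120+x/3,175+(y-225)/3)
F=dict(handletop=(S(676,70),T(45,386)),dotA=(S(405,130),T(337,346)),dotB=(S(399,58),T(352,441)),
 openFar=(S(33,183),T(706,247)),openNear=(S(52,38),T(745,432)),openMid=(S(43,110),T(725,338)),
 amber=((248,204),(313.1,237.4)),green=((246.5,227.5),(308,206.7)), blueN=((307.5,211),(247.9,246.5)),blueF=((309,235),(243.1,215.9)),
 amberCap=(S(189,92),T(573,374)),amberEnd=(S(191,36),T(587,447)),yel=((407,216.3),(138,229.5)))
for k,(s,t) in F.items():
    X,e=tri([ray('scene',s),ray('top',t)]);print(k,X,np.array(e))
    for z in(19,23,115):
        if z==115 and k!='handletop':continue
        print('   ',z,plane('scene',s,z),plane('top',t,z))
# orientation of handle-top / blade from top blobs
im=np.load('top.npy')
for c in('orange','yellow'):
    for k in blobs(im,c,(120,175,375,275),12): print(c,cv2.boxPoints(cv2.minAreaRect(k)).tolist())
E
```

```text
handletop [517.1 313.6 117.9] [1.4 1.4]
    19 [433.9 341.8  19. ] [535.4 345.1  19. ]
    23 [437.2 340.7  23. ] [534.7 343.8  23. ]
    115 [514.2 315.9 115. ] [517.6 313.1 115. ]
dotA [572.2 100.   43.6] [1.1 1.1]
    19 [554.6 101.4  19. ] [577.8 101.5  19. ]
    23 [557.5 101.3  23. ] [576.9 101.1  23. ]
dotB [493.3  83.9  42.8] [1.4 1.4]
    19 [474.2  85.2  19. ] [497.   84.7  19. ]
    23 [477.3  85.2  23. ] [496.4  84.3  23. ]
openFar [ 676.  -210.9   16.8] [2.1 2.1]
    19 [ 677.3 -208.    19. ] [ 675.8 -212.6   19. ]
    23 [ 679.6 -206.7   23. ] [ 674.5 -211.8   23. ]
openNear [ 515.5 -243.2   14.2] [1.5 1.5]
    19 [ 519.1 -240.    19. ] [ 515.  -243.7   19. ]
    23 [ 522.1 -238.6   23. ] [ 514.3 -242.8   23. ]
openMid [ 596.6 -227.3   12.3] [2. 2.]
    19 [ 601. -223.   19.] [ 595.4 -228.    19. ]
    23 [ 603.6 -221.7   23. ] [ 594.4 -227.2   23. ]
amber [ 525.  -104.2   33.3] [0.7 0.7]
    19 [ 514.2 -108.    19. ] [ 527.4 -104.7   19. ]
    23 [ 517.2 -107.2   23. ] [ 526.7 -104.4   23. ]
green [603.  -90.   33.8] [0.4 0.4]
    19 [593.2 -93.3  19. ] [606.7 -90.7  1
[... 534 characters left out ...]
 ]
    23 [ 492.4 -111.2   23. ] [ 497.5 -111.1   23. ]
yel [520.6 314.4  89.2] [0. 0.]
    19 [464.2 332.7  19. ] [533.5 337.4  19. ]
    23 [467.4 331.7  23. ] [532.8 336.1  23. ]
orange [[133.93238830566406, 242.4163818359375], [140.60499572753906, 221.06405639648438], [157.9145965576172, 226.47329711914062], [151.2419891357422, 247.82562255859375]]
orange [[307.08306884765625, 227.10943603515625], [315.0528564453125, 225.61508178710938], [319.173583984375, 247.59243774414062], [311.20379638671875, 249.0867919921875]]
yellow [[127.20001983642578, 232.4000244140625], [131.10000610351562, 220.70001220703125], [148.80001831054688, 226.60000610351562], [144.9000244140625, 238.30001831054688]]
```

Rack yaw is about 11.4° with its origin near (564.5,-65.3). Amber is in the x=-40 lane at y≈-31. The handle top is near (517,313.5). I'll move above the paddle and look with the wrist camera.

```bash
python3 -m handwheel '[[-0.039,-0.0117,0,0],[-0.039,-0.0117,0,0],[-0.039,-0.0117,0,0],[-0.039,-0.0117,0,0],[-0.039,-0.0117,0,0],[-0.039,-0.0117,0,0],[-0.039,-0.0117,0,0],[-0.039,-0.0117,0,0],[-0.039,-0.0117,0,0],[0,0,0,0]]' 0.0854 40
python3 - <<'E'
from h import *
s=r.sense();im=r.snapshot('wrist');np.save('w1',im);cv2.imwrite('pics/w1.png',im[:,:,::-1])
import pickle;pickle.dump(s,open('w1.pkl','wb'));print(s['time'],s['tool_pos'],s['tcp_rot'],s['joint_pos'])
E
```

```text
time: 1.1
tool_pos: [521.4, 311.1, 230.5]
tcp_rot: [-179.9, 0.1, 156.4]
ft_force: [-0.8, 1.0, -0.1]
finger_gap: 85.5
grip_force: 0.0
1.1 [521.42668954 311.05045391 230.49959164] [-1.79909059e+02  5.54977690e-02  1.56354886e+02] [ 26.04128158   8.63171166  84.08080138  -0.10126463  87.32092955
 -40.3087979 ]
```

View pics/w1.png

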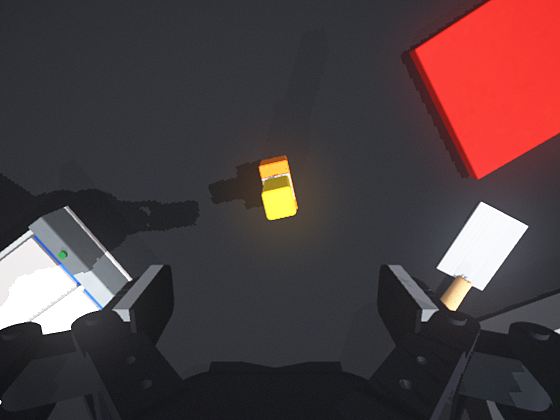

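The wrist view shows the handle's top face at about (281,204), with the blade's wide direction near tool x (vertical in the image). Next I'll measure the yaw and centre.

```bash
python3 - <<'E'
from h import *
import pickle
np.set_printoptions(precision=1,suppress=True)
im=np.load('w1.npy');s=pickle.load(open('w1.pkl','rb'))
hsv=cv2.cvtColor(im,cv2.COLOR_RGB2HSV)
y=cv2.inRange(hsv,(22,150,60),(35,255,255)); print(np.percentile(hsv[...,2][y>0],[5,20,40,60,80,95]))
m=cv2.inRange(hsv,(22,150,215),(35,255,255))
k=max(cv2.findContours(m,0,1)[0],key=cv2.contourArea);q=cv2.minAreaRect(k);print(q)
P=np.array([plane('wrist',p,115,s) for p in cv2.boxPoints(q)]);print(P,P.mean(0))
for i in range(4):
    d=P[(i+1)%4]-P[i];print(np.linalg.norm(d),np.degrees(np.arctan2(d[1],d[0])))
X,e=tri([ray('wrist',q[0],s),ray('top',(135,228.7)),ray('scene',(410.3,208.5))]);print(X,e)
o=cv2.inRange(hsv,(5,170,100),(20,255,255));k=max(cv2.findContours(o,0,1)[0],key=cv2.contourArea)
print(cv2.minAreaRect(k))
cv2.imwrite('pics/w1c.png',cv2.resize(im[140:240,230:330,::-1],None,fx=5,fy=5))
E
```

```text
[158. 205. 255. 255. 255. 255.]
((279.07867431640625, 202.8344268798828), (29.60333251953125, 31.03483009338379), 76.75948333740234)
[[503.4 304.9 115. ]
 [507.6 328.3 115. ]
 [530.7 324.3 115. ]
 [526.5 300.3 115. ]] [517.  314.4 115. ]
23.797102928574166 79.82022364841549
23.4618097287534 -9.902304916710369
24.338567395392655 -99.86040186744796
23.60107188177644 168.7824170856462
[516.8 314.2 116.7] [np.float64(0.5123855239654044), np.float64(1.6141197663074778), np.float64(1.177409322938534)]
((273.0294189453125, 166.11764526367188), (17.220027923583984, 30.074417114257812), 75.96376037597656)
```

View pics/w1c.png

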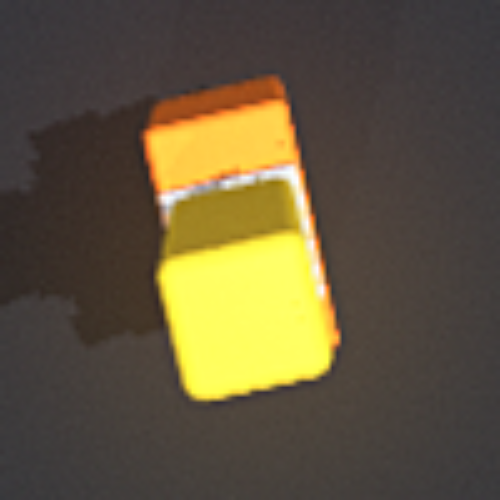

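Paddle yaw is about -10.5°, so the tool yaw target is 169.5. The handle is at (517,314.3) with its top about 116 mm up. I'll align, descend to TCP z=66 and grip.

```bash
python3 -m handwheel '[[0.0053,0.0012,0,0],[0,0,0.02,-6.5],[0,0,0.024,-6.6],[0,0,0.04,0],[0,0,0.04,0],[0,0,0.03,0],[0,0,0.0105,0],[0,0,0,0]]' 0.0854 40
python3 -c "
from bench import r;s=r.sense();print(s['tool_pos'],s['tcp_rot'])"
```

```text
time: 1.95
tool_pos: [511.7, 318.6, 65.1]
tcp_rot: [-179.9, -0.2, 169.8]
ft_force: [-0.2, -0.2, 0.6]
finger_gap: 85.3
grip_force: 0.0
[511.6717865  318.58135704  65.06788237] [-179.87870587   -0.18187251  169.82649999]
```

```bash
python3 -m handwheel '[[0,0,0,0],[0,0,0,0]]'
python3 - <<'E'
from h import *
np.set_printoptions(precision=2,suppress=True)
s=r.sense();print(s['tool_pos'],s['tcp_rot'],s['qd']);import pickle
s1=pickle.load(open('w1.pkl','rb'));print(s1['qd'])
im=r.snapshot('wrist');cv2.imwrite('pics/w2.png',im[:,:,::-1])
hsv=cv2.cvtColor(im,cv2.COLOR_RGB2HSV);m=cv2.inRange(hsv,(22,150,215),(35,255,255))
k=max(cv2.findContours(m,0,1)[0],key=cv2.contourArea);q=cv2.minAreaRect(k);print(q)
P=np.array([plane('wrist',p,115,s) for p in cv2.boxPoints(q)]);print(P.mean(0))
E
```

```text
time: 2.15
tool_pos: [515.4, 319.3, 69.5]
tcp_rot: [179.9, 0.2, 169.8]
ft_force: [-0.3, -0.0, -0.3]
finger_gap: 85.2
grip_force: 0.0
[515.41 319.33  69.51] [179.85   0.18 169.76] [-0.48 -0.11 -0.02 -0.03 -0.23 -0.11]
[ 3.88 -1.33  1.51  2.24  0.75  3.68]
((265.0, 306.0), (122.0, 72.0), 90.0)
[505.62 316.3  115.  ]
```

View pics/w2.png

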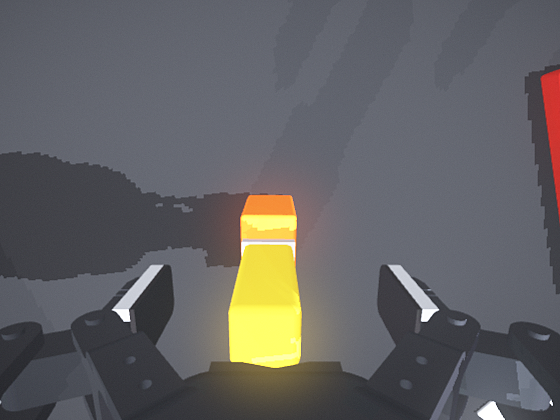

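The view shows the handle nearly aligned, its front top edge at row about 303 and its column centre at 265-270. The finger midline is at 275, so the handle is about 3 mm off along tool y.

```bash
python3 - <<'E'
from h import *
np.set_printoptions(precision=2,suppress=True)
s=r.sense();R=Ro.from_euler('xyz',s['tcp_rot'],degrees=True).as_matrix()
for uv,z in(((265,304),115),((270,244),50),((268.5,242),50),((268,222),50)):
    X=plane('wrist',uv,z,s);print(uv,X,R.T@(X-s['tool_pos']))
E
```

```text
(265, 304) [503.75 316.46 115.  ] [ 10.87  -4.59 -45.69]
(270, 244) [507.68 316.53  50.  ] [ 7.21 -3.97 19.33]
(268.5, 242) [506.5  315.99  50.  ] [ 8.28 -4.72 19.32]
(268, 222) [496.19 317.65  50.  ] [18.72 -4.92 19.29]
```

```bash
python3 -m handwheel '[[-0.002,-0.0045,0.003,0],[0,0,0,0],[0,0,0,0]]' 0.0854 50; python3 -m handwheel '[[0,0,0,0],[0,0,0,0],[0,0,0,0],[0,0,0,0],[0,0,0,0],[0,0,0,0],[0,0,0,0],[0,0,0,0]]' 0.015 50
```

```text
time: 2.5
tool_pos: [515.3, 313.0, 63.9]
tcp_rot: [180.0, 0.0, 169.7]
ft_force: [-0.5, -0.0, 0.2]
finger_gap: 85.6
grip_force: 0.0
time: 3.3
tool_pos: [515.1, 313.4, 63.7]
tcp_rot: [-180.0, -0.0, 169.7]
ft_force: [0.7, 1.0, -1.4]
finger_gap: 23.7
grip_force: 53.3
```

Gripped, with the gap at 23.7 mm. Now I'll lift, turn to the rack yaw (tool y becomes rack +y) and carry the paddle to behind the amber vial.

```bash
python3 -m handwheel '[[0,0,-0.01,0],[0,0,-0.02,-5.4],[0,0,-0.025,-5.4],[0,0,-0.025,-5.4],[0,0,0,-5.5],[0,0,0,0]]'; python3 -m handwheel '[[0.0028,-0.02,0,0],[0.0056,-0.0388,0,0],[0.0056,-0.0388,0,0],[0.0056,-0.0388,0,0],[0.0056,-0.0388,0,0],[0.0056,-0.0388,0,0],[0.0056,-0.0388,0,0],[0.0056,-0.0388,0,0],[0.0056,-0.0388,0,0],[0.0056,-0.0388,0,0]]';python3 -m handwheel '[[0.0056,-0.0388,0,0],[0.0056,-0.0388,0,0],[0.0028,-0.02,0,0],[0,0,0,0],[0,0,0,0],[0,0,0,0]]'
python3 - <<'E'
from h import *
import pickle
s=r.sense();print(s['tool_pos'],s['tcp_rot'],s['qd'])
for n in('wrist','top','scene'):
    im=r.snapshot(n);np.save(n+'3',im);cv2.imwrite(f'pics/{n}3.png',im[:,:,::-1])
pickle.dump(s,open('w3.pkl','wb'))
E
```

```text
time: 3.9
tool_pos: [516.0, 313.8, 145.8]
tcp_rot: [180.0, 0.2, -168.5]
ft_force: [-1.0, -0.2, -1.2]
finger_gap: 23.1
grip_force: 53.3
time: 4.9
tool_pos: [535.4, -60.5, 143.2]
tcp_rot: [180.0, -0.1, -168.8]
ft_force: [0.3, -0.3, -1.1]
finger_gap: 23.4
grip_force: 53.2
time: 5.5
tool_pos: [541.5, -156.4, 143.3]
tcp_rot: [179.9, -0.0, -168.6]
ft_force: [0.4, 0.8, -0.8]
finger_gap: 23.5
grip_force: 53.1
[ 541.49607771 -156.44071998  143.3257433 ] [ 1.79946751e+02 -4.65608106e-02 -1.68593805e+02] [ 0.62932752 -0.17178163 -0.00905471 -0.07325553 -0.11536247 -0.48400568]
```

View pics/wrist3.png

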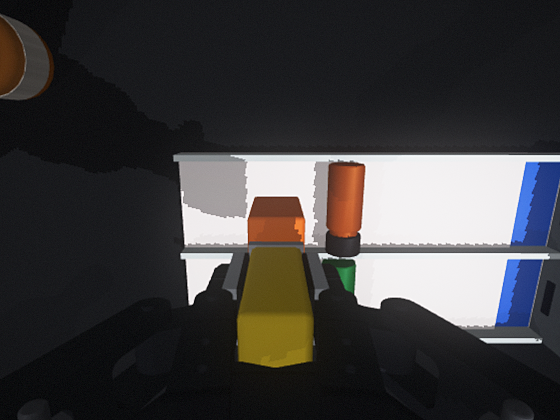

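The wrist view shows the rack square to the tool. The near wall is at row ~157, the divider at row ~248, the amber vial's axis at column ~345 (rows 163-256), and the paddle over the open-end part of that lane.

```bash
python3 - <<'E'
from h import *
import pickle
np.set_printoptions(precision=1,suppress=True)
s=pickle.load(open('w3.pkl','rb'));R=Ro.from_euler('xyz',s['tcp_rot'],degrees=True).as_matrix()
def t(n,uv,z):
    X=plane('wrist',uv,z,s);print(n,X,R.T@(X-s['tool_pos']))
t('nearwall L',(220,157),23);t('nearwall R',(450,157),23);t('div L',(225,249),23);t('div R',(450,249),23)
t('amberL',(329,200),23);t('amberR',(364,200),23);t('cap end',(343,256),23);t('far end',(347,163),23)
t('blue edge',(520,200),9);t('blue edge2',(528,163),9);t('open end',(181,205),9)
t('blade front bottom',(276,197),80);t('bladeL',(250,240),130);t('bladeR',(304,240),130)
im=np.load('wrist3.npy')
for c in('orange','green','blue'):
    for k in blobs(im,c,None,150)[:4]: print(c,cv2.boundingRect(k),cv2.minAreaRect(k))
E
```

```text
nearwall L [ 509.5 -206.7   23. ] [ 41.2 -43.  120.3]
nearwall R [474.8 -34.7  23. ] [ 41.2 132.4 120.5]
div L [ 582.5 -190.9   23. ] [-33.5 -42.  120.3]
div R [546.1 -10.3  23. ] [-33.5 142.3 120.4]
amberL [ 525.7 -117.2   23. ] [  7.6  41.4 120.4]
amberR [520.3 -90.2  23. ] [  7.6  69.  120.4]
cap end [569.3 -94.7  23. ] [-39.6  54.9 120.3]
far end [ 494.8 -110.6   23. ] [ 36.6  54.  120.4]
blue edge [497.   41.1   9. ] [  4.5 202.3 134.5]
blue edge2 [466.8  35.8   9. ] [ 35.  203.1 134.5]
open end [ 556.9 -234.2    9. ] [  0.2 -79.4 134.3]
blade front bottom [ 519.7 -161.3   80. ] [22.3 -0.5 63.3]
bladeL [ 532.4 -171.6  130. ] [ 11.9 -13.1  13.3]
bladeR [ 527.3 -146.1  130. ] [11.9 12.9 13.3]
orange (327, 165, 38, 73) ((344.8350524902344, 200.3096466064453), (34.34107971191406, 73.0282211303711), 4.085616588592529)
orange (248, 212, 57, 32) ((276.0, 227.5), (55.99999237060547, 30.999996185302734), -0.0)
orange (0, 22, 25, 72) ((12.0, 57.5), (24.0, 71.0), 0.0)
green (336, 263, 19, 31) ((345.0, 278.0), (30.0, 18.0), 90.0)
blue (511, 162, 49, 84) ((535.9921264648438, 203.6851806640625), (35.80815124511719, 88.43250274658203), 10.57352352142334)
blue (495, 260, 47, 66) ((518.0, 292.5), (33.399505615234375, 72.45915985107422), 10.784297943115234)
```

The TCP is 4 mm off the lane centre in x. The gap from blade to vial is about 28 mm, and the cradle edge is at tool y≈203. I'll lower the foot to about 15 mm up, then push at 0.05 m/s.

```bash
python3 -m handwheel '[[0.004,0,0,0],[0,0,0.015,0],[0,0,0.02,0],[0,0,0.02,0],[0,0,0.009,0],[0,0,0,0],[0,0,0,0]]'; python3 -m handwheel '[[0,0.003,0,0],[0,0.005,0,0],[0,0.005,0,0],[0,0.005,0,0],[0,0.005,0,0],[0,0.005,0,0],[0,0.005,0,0],[0,0.005,0,0],[0,0.005,0,0],[0,0.005,0,0]]'
python3 - <<'E'
from h import *
for n in('wrist',):
    im=r.snapshot(n);np.save(n+'4',im);cv2.imwrite(f'pics/{n}4.png',im[:,:,::-1])
E
```

```text
time: 6.35
tool_pos: [538.0, -158.3, 80.0]
tcp_rot: [180.0, -0.0, -168.6]
ft_force: [0.2, -0.2, -0.6]
finger_gap: 23.2
grip_force: 53.2
time: 7.35
tool_pos: [528.3, -110.8, 79.8]
tcp_rot: [180.0, -0.0, -168.6]
ft_force: [-0.2, 0.9, -1.8]
finger_gap: 23.4
grip_force: 53.1
```

View pics/wrist4.png

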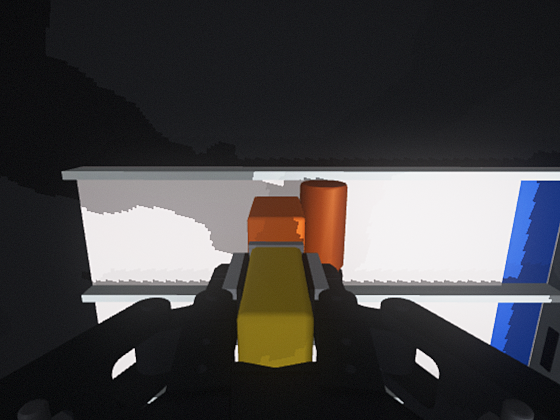

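The blade is in contact with the amber vial and well clear of both walls. I'll keep pushing.

```bash
python3 -m handwheel '[[0,0.005,0,0],[0,0.005,0,0],[0,0.005,0,0],[0,0.005,0,0],[0,0.005,0,0],[0,0.005,0,0],[0,0.005,0,0],[0,0.005,0,0],[0,0.005,0,0],[0,0.005,0,0]]'; python3 -m handwheel '[[0,0.005,0,0],[0,0.005,0,0],[0,0.005,0,0],[0,0.005,0,0],[0,0.005,0,0],[0,0.005,0,0],[0,0.005,0,0],[0,0.005,0,0],[0,0.005,0,0],[0,0.005,0,0]]'; python3 -m handwheel '[[0,0.005,0,0],[0,0.005,0,0],[0,0.005,0,0],[0,0.005,0,0],[0,0.005,0,0],[0,0.003,0,0],[0,0,0,0]]'
python3 - <<'E'
from h import *
s=r.sense();v=np.array([-.198,.98]);print((s['tool_pos'][:2]-[541.5,-156.4])@v)
im=r.snapshot('wrist');cv2.imwrite('pics/wrist5.png',im[:,:,::-1])
E
```

```text
time: 8.4
tool_pos: [518.4, -61.8, 79.8]
tcp_rot: [-180.0, -0.0, -168.6]
ft_force: [0.7, -0.2, -0.9]
finger_gap: 23.5
grip_force: 53.1
time: 9.4
tool_pos: [508.5, -12.8, 79.8]
tcp_rot: [-180.0, 0.0, -168.6]
ft_force: [0.2, -0.2, -1.2]
finger_gap: 22.9
grip_force: 53.1
time: 10.1
tool_pos: [503.0, 14.6, 79.8]
tcp_rot: [180.0, -0.0, -168.5]
ft_force: [0.8, -0.2, -1.5]
finger_gap: 23.4
grip_force: 53.1
175.24229988186673
```

View pics/wrist5.png

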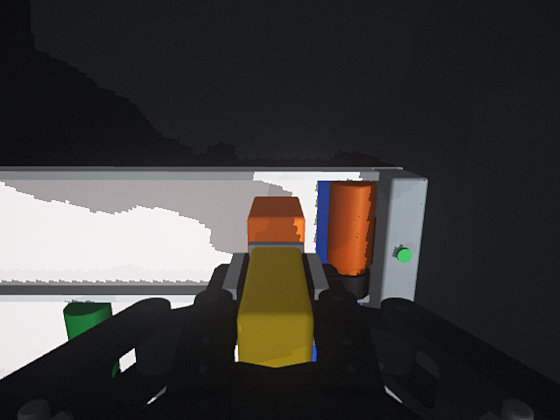

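The vial has dropped into the cradle against the block (columns 330-375), and green is undisturbed. I'll back off, lift and carry the paddle to its old spot on the bench.

```bash
python3 -m handwheel '[[0,-0.005,0,0],[0,-0.005,0,0],[0,0,-0.015,0],[0,0,-0.025,0],[0,0,-0.03,0],[0,0,0,0],[0,0,0,0]]'; python3 -m handwheel '[[-0.004,0.016,0,0],[-0.0079,0.0334,0,0],[-0.0079,0.0334,0,0],[-0.0079,0.0334,0,0],[-0.0079,0.0334,0,0],[-0.0079,0.0334,0,0],[-0.0079,0.0334,0,0],[-0.0079,0.0334,0,0],[-0.0079,0.0334,0,0],[-0.004,0.017,0,0]]'; python3 -m handwheel '[[0,0,0,0],[0,0,0,0],[0,0,0,0],[0,0,0.03,0],[0,0,0.03,0],[0,0,0.015,0],[0,0,0,0],[0,0,0,0],[0,0,0,0]]'
```

```text
time: 10.85
tool_pos: [506.1, 4.1, 151.6]
tcp_rot: [-179.9, 0.2, -168.6]
ft_force: [-0.4, -0.8, -2.7]
finger_gap: 23.4
grip_force: 53.3
time: 11.85
tool_pos: [514.1, 314.8, 148.3]
tcp_rot: [180.0, -0.1, -168.5]
ft_force: [-0.4, -0.3, -0.6]
finger_gap: 23.3
grip_force: 53.2
time: 12.75
tool_pos: [516.7, 313.2, 76.9]
tcp_rot: [180.0, 0.2, -168.6]
ft_force: [-0.4, -0.4, -1.8]
finger_gap: 23.6
grip_force: 53.2
```

Foot is about 13 mm up. I'll lower it in small steps and watch the force.

```bash
python3 -m handwheel '[[0,0,0.004,0],[0,0,0.004,0],[0,0,0.002,0],[0,0,0,0],[0,0,0,0],[0,0,0,0]]'; python3 -m handwheel '[[0,0,0.001,0],[0,0,0.001,0],[0,0,0,0],[0,0,0,0],[0,0,0,0]]'
```

```text
time: 13.35
tool_pos: [515.3, 312.9, 64.9]
tcp_rot: [180.0, 0.0, -168.6]
ft_force: [-0.9, 0.5, -1.7]
finger_gap: 23.5
grip_force: 53.2
time: 13.85
tool_pos: [515.6, 313.0, 63.7]
tcp_rot: [180.0, 0.0, -168.6]
ft_force: [-1.2, -0.8, 5.9]
finger_gap: 23.7
grip_force: 53.9
```

Contact is felt (about 7 N). I'll open and rise straight up.

```bash
python3 -m handwheel '[[0,0,0,0],[0,0,0,0],[0,0,0,0],[0,0,0,0],[0,0,0,0],[0,0,0,0],[0,0,0,0],[0,0,0,0]]' 0.0854; python3 -m handwheel '[[0,0,-0.01,0],[0,0,-0.02,0],[0,0,-0.03,0],[0,0,-0.04,0],[0,0,-0.04,0],[0,0,-0.03,0],[0,0,0,0],[0,0,0,0],[0,0,0,0]]'
python3 - <<'E'
from h import *
a=r.snapshot('top');b=r.snapshot('scene');w=r.snapshot('wrist')
f=np.vstack([np.hstack([b[170:280,180:440],a[165:275,115:375]]),cv2.resize(w[60:360],(520,279))])
cv2.imwrite('pics/fin.png',cv2.resize(f[:,:,::-1],None,fx=1.5,fy=1.5)[:600])
s=r.sense();print(s['time'],s['ft_force'])
E
```

```text
time: 14.65
tool_pos: [515.3, 312.8, 62.8]
tcp_rot: [-180.0, -0.0, -168.6]
ft_force: [0.4, -0.2, -0.3]
finger_gap: 85.5
grip_force: 0.0
time: 15.55
tool_pos: [514.6, 312.5, 231.6]
tcp_rot: [-180.0, -0.1, -168.6]
ft_force: [0.1, 0.9, -0.3]
finger_gap: 85.6
grip_force: 0.0
15.7 [-0.04824799 -1.0122275  -0.34005855]
```

View pics/fin.png

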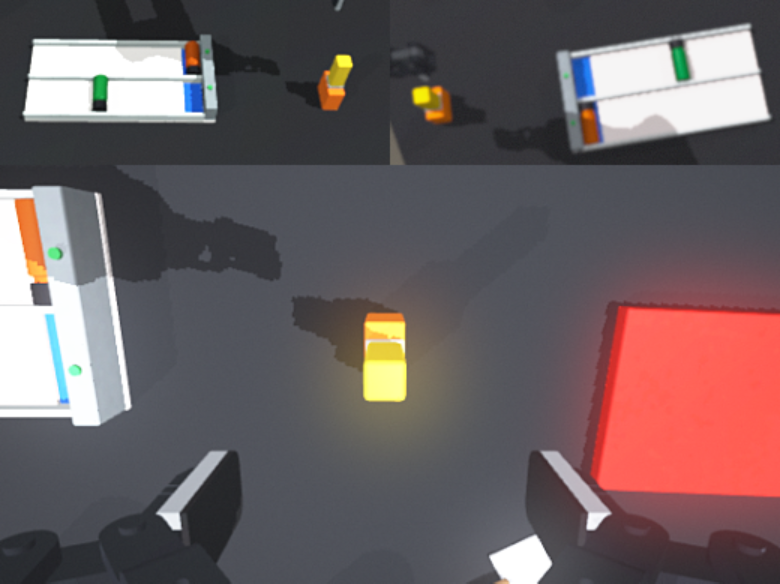

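The paddle stands upright on the bench at (385,380) in the composite. Amber is in the cradle, green is where it was, and the gripper is clear.

```bash
python3 -c "
from bench import r;print(r.hand_in())"
```

```text
the job is handed in; nothing more can be done
None
```

The job is handed in at about 16 s on the robot's clock: the amber vial lies in the blue cradle against the grey block, the green vial is where it was, and the paddle stands upright on the bench, released; the hand-in call returned no verdict.

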